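Show which spare bolt goes in which flange hole

TASK

The round pipe cover is one bolt short. Show your workmate the repair by pointing only: first bring the fingertips 2 to 5 cm straight above the spare fastener in the tray that matches the bolts already fitted and stay there for a good 2 seconds, then do the same above the cover's empty bolt hole, and finally draw the hand back at least 12 cm from both. Touch and lift nothing, and cross over the work high up (fingertips at least 8 cm above the tops of the bolts) so that you never seem to point at a wrong one.

Things in the scene. Friction and masses are not known exactly. Their poses are not given: they have to be found in the camera images.
- flange: A fixed upright steel pipe stub closed by a round bare-steel cover (blind flange), 210 mm in diameter, with six bolt places evenly spaced on a circle of 75 mm radius; five hold hexagon-headed bolts, one is an empty hole. Origin: centre of its underside on the bench, z up. The cover's upper face is 120 mm above the bench; a 72 mm wide, 4 mm high boss is in its middle. It may stand on the left or the right of the tray.
- empty_hole (a point): The empty bolt hole, 22 mm in diameter, dark inside; this point is the centre of its mouth, in the cover's upper face. z up.
- tray: Fixed shallow black plastic tray, 100 x 220 x 22 mm, holding three spare steel fasteners that stand on their heads, threads up, in any order. Origin: centre of its underside; long side along its y; floor 4 mm thick.
- hexbolt_top (a point): Top of the shank of the loose spare hexagon bolt, the one that matches the fitted bolts: hexagonal head 30 mm across flats and 13 mm thick, shank 20 mm in diameter, 63 mm tall in all, standing head down. This point is the centre of its upper end. z up.
- smallbolt_top (a point): Top of the small spare hexagon bolt, too thin for the hole: head 17 mm across flats, shank 10 mm in diameter, 47 mm tall in all, loose, head down. Centre of its upper end.
- roundbolt_top (a point): Top of the spare screw with a round head (34 mm in diameter, 20 mm thick, no flats), shank 20 mm in diameter, 46 mm tall in all, loose, head down. Centre of its upper end.
- fitted1_top (a point): Top centre of the hexagonal head of fitted bolt 1: 30 mm across flats, 16 mm above the cover's face with its washer.
- fitted2_top (a point): Top centre of the hexagonal head of fitted bolt 2: 30 mm across flats, 16 mm above the cover's face with its washer.
- fitted3_top (a point): Top centre of the hexagonal head of fitted bolt 3: 30 mm across flats, 16 mm above the cover's face with its washer.
- fitted4_top (a point): Top centre of the hexagonal head of fitted bolt 4: 30 mm across flats, 16 mm above the cover's face with its washer.
- fitted5_top (a point): Top centre of the hexagonal head of fitted bolt 5: 30 mm across flats, 16 mm above the cover's face with its washer.
- hexbolt: The matching loose spare bolt; origin at the centre of its underside (the head's face on the tray floor).
- smallbolt: The small loose spare bolt; origin at the centre of its underside.
- roundbolt: The loose round-headed spare; origin at the centre of its underside.
- wrench: Bystander: a steel spanner lying loose on the bench, just beyond the work.
- jar: Bystander: a closed grey jar, 64 mm wide and 85 mm tall, loose, at the left edge of the work.
- hammer: Bystander: a hammer lying loose at the right edge of the work, handle towards the robot.
Things that resemble listed ones, but are neither listed nor needed, are in the scene too. Leave any brown look-alike of the hexbolt alone.

How it is judged:
On the way, in this order (a step that is already met when the one before it is completed fails the run):
1. the fingertips dwell just above the matching spare hexagon bolt (horizontal distance between the grasp point and hexbolt_top below 0.022 m and z of the grasp point in the frame of hexbolt_top between 0.02 and 0.08 m), for 1.8 s.
2. the fingertips dwell just above the empty bolt hole (horizontal distance between the grasp point and empty_hole below 0.022 m and z of the grasp point in the frame of empty_hole between 0.02 and 0.08 m), for 1.8 s.
At the end, for the whole second after the job is handed in: The hand has been drawn back more than 11 cm (grasp point) from the empty hole and from the matching bolt; all spare bolts, the spanner, jar and hammer are at rest within 5 mm of where they were (distance between the grasp point and empty_hole above 0.11 m and distance between the grasp point and hexbolt_top above 0.11 m and distance of each of hexbolt, smallbolt, roundbolt, wrench, jar, hammer from where it was at the start of the episode below 0.005 m and linear speed of each of hexbolt, smallbolt, roundbolt below 0.02 m/s); the robot touches nothing.
It fails at once if the robot touches something (contact force between any of the arm, the fingers and anything else above 0.5 N).
It fails at once if a loose thing is moved or lifted (distance of any of hexbolt, smallbolt, roundbolt, wrench, jar, hammer from where it was at the start of the episode above 0.008 m).
It fails at once if the hand points at a wrong spare or at a fitted bolt (grasp point within 15 mm sideways of it and less than 80 mm above it) ((horizontal distance between the grasp point and smallbolt_top below 0.015 m and z of the grasp point in the frame of smallbolt_top below 0.08 m) or (horizontal distance between the grasp point and roundbolt_top below 0.015 m and z of the grasp point in the frame of roundbolt_top below 0.08 m) or (horizontal distance between the grasp point and fitted1_top below 0.015 m and z of the grasp point in the frame of fitted1_top below 0.08 m) or (horizontal distance between the grasp point and fitted2_top below 0.015 m and z of the grasp point in the frame of fitted2_top below 0.08 m) or (horizontal distance between the grasp point and fitted3_top below 0.015 m and z of the grasp point in the frame of fitted3_top below 0.08 m) or (horizontal distance between the grasp point and fitted4_top below 0.015 m and z of the grasp point in the frame of fitted4_top below 0.08 m) or (horizontal distance between the grasp point and fitted5_top below 0.015 m and z of the grasp point in the frame of fitted5_top below 0.08 m)).
It also fails if it takes over 48 s, if anything falls off the work surface, if the arm or the gripper's body presses on something with over 40 N, if the wrist force passes 120 N, or if a joint passes its speed limit or range.

ROBOT

A 7-joint arm with a two-finger parallel gripper is mounted at the origin on the work surface. World frame = base frame: x ahead of the robot, y to its left, z up, the work surface at z = 0. Lengths are in m, angles in rad, forces in N, time in s.
With the tool pointing down it reaches from about 0.4 to 0.875 m from the base axis. Payload 6.5 kg.
Tool frame: the origin (TCP) lies at the very end of the fingers, on their centre line; the grasp point (between the pads) lies 19 mm behind it; z points along the fingers, y is the direction in which the jaws open and shut (so a half turn about z gives the same grasp; the last joint's range is limited). The gripper opens to 85 mm and grips with 20 to 120 N. Pads are 22 mm wide; open, the fingers measure 114 mm over their backs; the gripper's body (76 mm by 85 mm) begins 54 mm behind the grasp point. The pads swing forward as they close: fully open they stand 13 mm farther back than shut.
Start: joints at [-1.392, 0.536, -0.004, 1.538, 0.003, 1.067, -0.071], TCP at [0.158, 0.631, 0.231] pointing down, gripper open.
Joint ranges: [-2.7, 2.7], [-0.37, 2.16], [-1.27, 1.26], [0.24, 2.4], [-1.31, 4.45], [0.19, 1.91], [-2.76, 2.76]. Speed limits (rad/s): [2.39, 2.39, 3.14, 3.14, 3.14, 3.14, 3.14].

INTERFACE

Orientations are given as a unit quaternion [w, x, y, z].
In Python, from bench import arm gives the robot as it stands.
- The arm moves only by the shell command python3 -m jog 'ROWS' [FORCE]. ROWS is JSON, a list of rows, each a list of 7 numbers: the shift along the world's x, y, z in m, then the turn, a rotation vector about the world's x, y, z in degrees, then the closure in counts, from 0 (fully open) to 255 (shut). A call has 1 to 20 rows; each row is the pose to reach, as a shift and turn from the pose commanded when the call began; what a row does not reach only later rows make up. A row lasts 1/10 s, in which the tool goes at most 50 mm and 8.59 degrees, less where a joint would pass 70% of its speed; a pose out of reach is approached as far as the arm can. A call with a gripper value outside its range is refused whole. The fingers move at their own pace and stop on an object; FORCE is the grip in N (left out, the last holds). Time passes only in rows, so rows that repeat a pose let the fingers close. It gives the time, the measured TCP pose, the force and the opening at its end, in the units of the state.
- arm.get_state(): the state, without advancing time (a new reading comes with each control period).
- arm.read_camera(name): name is "side" or "top"; returns a dict with "color" (480x640x3 uint8, red, green, blue), "fx", "fy", "cx", "cy" (pixels), "D" ([k1, k2, p1, p2, k3] as OpenCV has them; the pictures are not rectified), "origin" and "rotation" of the camera in the world. Camera axes: x right, y up, looking along -z (the intrinsics and any distortion apply to the point x, -y, -z); pixel columns grow to the right and rows downward; lengths in m; the calibration is good to about 2 mm. A picture is of the moment at which its call begins. There is no depth.
- arm.hand_in(): hands the job in, once; it reports no verdict.
The state is a dict: "time_s": time; "qpos": joint angles; "dq": joint speeds; "effort": joint torques, N m; "position": TCP position; "ee_rot": TCP orientation; "wrist_force": force on the tool from outside, world axes, zero at the start; "wrist_torque": the same for the moment, N m; "finger_gap": finger opening in m.
Only numpy, scipy, OpenCV 4.12 (cv2) and the standard library are available. Lean on these libraries where they do the work, as an engineer would, in place of code of your own. Each camera call takes 0.05 s, during which the arm holds its last target.

## Working session

There is one attempt and no reset: what is moved stays moved. The work goes in short steps, Python scripts to look and compute and a shell command to move; the robot and the scene stay as the last step left them, time stands still between calls to the robot, and variables do not carry over. Pictures are saved under pics/ and viewed, and the job is handed in when it is done.

```bash
mkdir -p pics
cat > h.py <<'E'
import numpy as np, cv2, pickle
from bench import arm
def grab(n,tag):
    c=arm.read_camera(n); cv2.imwrite(f'pics/{tag}.png',c['color'][:,:,::-1]); pickle.dump(c,open(f'{tag}.pkl','wb')); return c
def load(tag): return pickle.load(open(f'{tag}.pkl','rb'))
def ray(c,uv):
    K=np.array([[c['fx'],0,c['cx']],[0,c['fy'],c['cy']],[0,0,1.]])
    p=cv2.undistortPoints(np.array(uv,float).reshape(-1,1,2),K,np.array(c['D'],float)).reshape(-1,2)
    d=np.c_[p[:,0],-p[:,1],-np.ones(len(p))]
    return np.array(c['origin']),d@np.array(c['rotation']).T
def onplane(c,uv,z):
    o,d=ray(c,uv); return o+d*((z-o[2])/d[:,2])[:,None]
def proj(c,P):
    K=np.array([[c['fx'],0,c['cx']],[0,c['fy'],c['cy']],[0,0,1.]])
    q=(np.atleast_2d(P)-c['origin'])@np.array(c['rotation']); q=q*[1,-1,-1]
    return cv2.projectPoints(q,np.zeros(3),np.zeros(3),K,np.array(c['D'],float))[0].reshape(-1,2)
E
python3 - <<'E'
from h import *
for n in('top','side'):
    c=grab(n,n+'0'); print(n,c['origin'],np.round(c['rotation'],3).tolist(),c['fx'],c['D'])
s=arm.get_state();print(s)
E
```

```text
top [ 0.50578704 -0.02982411  1.08294849] [-0.7, -0.027, 0.01, 0.713] 441.438281303413 [-0.01257559  0.          0.          0.          0.        ]
side [ 0.12232291 -1.02960249  0.7740948 ] [0.855, 0.479, -0.099, -0.17] 603.2505516228312 [0.03821031 0.         0.         0.         0.        ]
{'time_s': 0.1, 'qpos': array([-1.39218878,  0.53707549, -0.00447008,  1.53871797,  0.00259332,
        1.06733487, -0.07120624]), 'dq': array([-0.00017466,  0.00016703, -0.00193094, -0.0017551 , -0.00056024,
       -0.00118716, -0.00023437]), 'effort': array([ 2.42355069e-03, -5.84572077e+01,  1.05171941e+00, -2.59774876e+01,
        1.25949585e-02,  4.67141494e-03, -1.91964494e-05]), 'position': array([0.15739866, 0.63008802, 0.23053205]), 'ee_rot': array([-4.77877240e-05,  1.22054067e-01,  9.92523158e-01, -7.63472066e-04]), 'wrist_force': array([0.49879208, 0.45601575, 0.52529548]), 'wrist_torque': array([-0.02342515, -0.01595527, -0.02923774]), 'finger_gap': 0.0851081348413021}
```

```bash
python3 - <<'E'
s=open('h.py').read()
s=s.replace("def ray","from scipy.spatial.transform import Rotation as R\ndef rm(c):\n    w,x,y,z=c['rotation']; return R.from_quat([x,y,z,w]).as_matrix()\ndef ray",1).replace("np.array(c['rotation'])","rm(c)")
open('h.py','w').write(s)
E
python3 -c "
from h import *
for t in('top0','side0'):
    c=load(t);print(rm(c).round(3).tolist(),proj(c,[.6,0,0]))"
```

```text
[[-0.017, 0.998, -0.054], [-1.0, -0.019, -0.023], [-0.024, 0.053, 0.998]] [[315.58674789 228.3995537 ]]
[[0.922, 0.196, -0.333], [-0.386, 0.483, -0.786], [0.007, 0.853, 0.521]] [[342.65944975 272.40878543]]
```

View pics/top0.png

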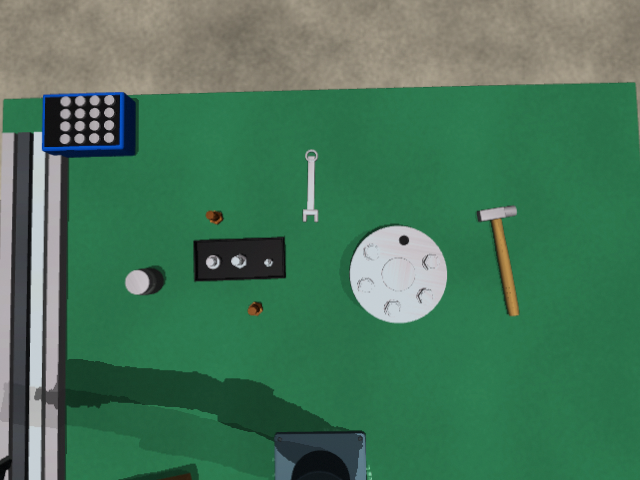

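View pics/side0.png

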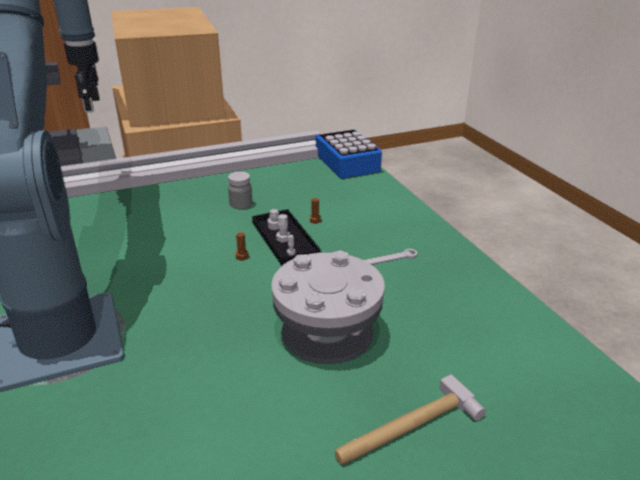

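Top view: flange disc centred at (398,274), with a dark hole at (404,240) and five bolts. The tray's fasteners are at about (213,262), (239,261) and (268,262). Brown look-alikes stand at (214,216) and (255,309), the jar at (140,282), the spanner at (311,185) and the hammer at (500,260). Side view: the hole is at (367,279) and the spares at (274,218), (283,228) and (291,243).

These could be taken for the matching bolt (top-view pixels): left spare (213,262), middle spare (239,261), right spare (268,262) and the browns (214,216) and (255,309). I'll crop in to choose.

Run:
```python
from h import *
a=load('top0')['color'];b=load('side0')['color'];
x=cv2.resize(a[230:290,188:292],None,fx=7,fy=7,interpolation=cv2.INTER_CUBIC)[:, :400*2]
y=cv2.resize(b[200:265,240:330],None,fx=7,fy=7,interpolation=cv2.INTER_CUBIC)
cv2.imwrite('pics/c1.png',x[:,:,::-1]);cv2.imwrite('pics/c2.png',y[:,:,::-1])
z=cv2.resize(a[220:330,340:455],None,fx=5,fy=5,interpolation=cv2.INTER_CUBIC)
cv2.imwrite('pics/c3.png',z[:,:,::-1])
```

```text
(no output)
```

View pics/c1.png

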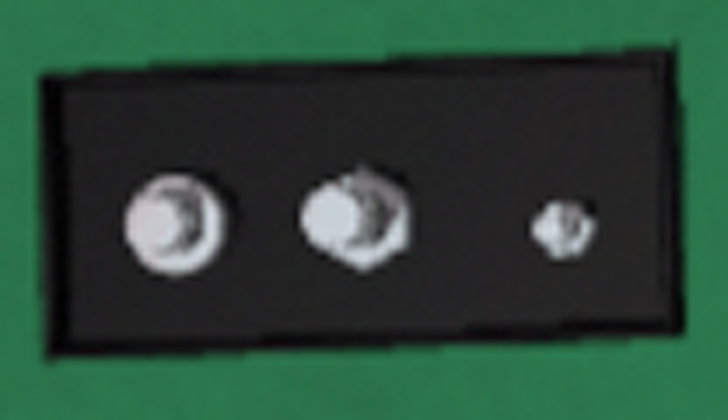

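View pics/c2.png

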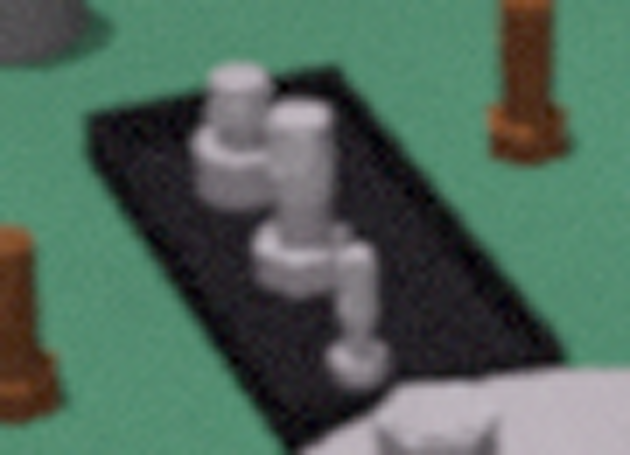

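View pics/c3.png

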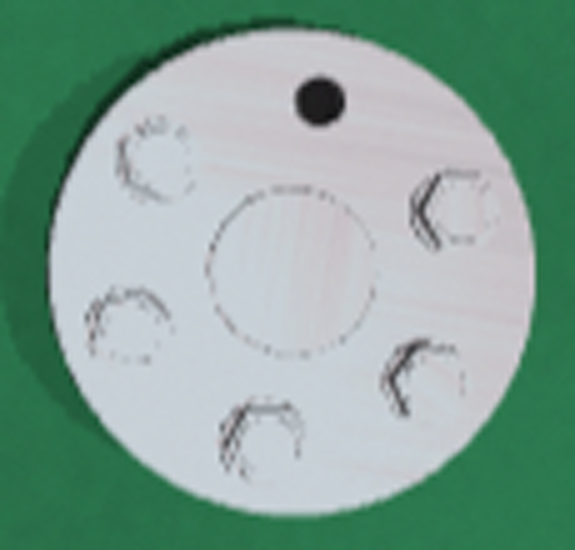

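The crops show the left spare with a round, thick head, the middle one with a hexagonal head, thick shank and the tallest of the three, and the right one small and thin. The middle one, top at top-view (235.6,260.9) and side-view (283,216), is the match. The hole is at top-view (404,240). Next I measure.

Run:
```python
from h import *
t=load('top0');s=load('side0')
def tri(u,v):
    o1,d1=ray(t,[u]);o2,d2=ray(s,[v]);d1=d1[0];d2=d2[0]
    A=np.c_[d1,-d2];k=np.linalg.lstsq(A,o2-o1,rcond=None)[0]
    p,q=o1+k[0]*d1,o2+k[1]*d2
    return (p+q)/2,np.linalg.norm(p-q)
# hole by dark contour within the cover
for c,(u0,v0,u1,v1) in((t,(392,230,416,251)),(s,(356,271,378,287))):
    g=c['color'][v0:v1,u0:u1].mean(2);m=(g<(g.min()+np.median(g))/2).astype(np.uint8)
    M=cv2.moments(m,True);print('hole',M['m00'],M['m10']/M['m00']+u0,M['m01']/M['m00']+v0)
for n,u,v,z in(('hex',(235.6,260.9),(283,216),.067),('small',(266.3,262.6),(290.7,236),.051),('round',(210.9,261.4),(274.3,211),.050),('hole',(403.6,239.7),(367,279),.12)):
    print(n,tri(u,v),onplane(t,[u],z).round(4),onplane(s,[v],z).round(4))
# cover disc
hsv=cv2.cvtColor(t['color'],cv2.COLOR_RGB2HSV)
m=((hsv[:,:,1]<60)&(hsv[:,:,2]>130)).astype(np.uint8);m[:,:340]=0;m[:,460:]=0;m[:215]=0;m[340:]=0
m=cv2.morphologyEx(m,cv2.MORPH_CLOSE,np.ones((13,13)))
c=max(cv2.findContours(m,0,2)[0],key=cv2.contourArea);e=cv2.fitEllipse(c);print(e)
C=onplane(t,[e[0]],.12)[0];r=e[1][0]/2
print('cover',C,'r',np.linalg.norm(onplane(t,[(e[0][0]+r,e[0][1])],.12)[0]-C))
H=onplane(t,[(403.6,239.7)],.12)[0];print('hole radius',np.linalg.norm(H-C))
```

```text
hole 74.0 403.5 239.83783783783784
hole 50.0 366.3 277.84
hex (array([0.52272137, 0.18407777, 0.06800139]), np.float64(0.0006745358161109054)) [[0.5224 0.1844 0.067 ]] [[0.5236 0.1857 0.067 ]]
small (array([0.51750134, 0.11546535, 0.05098891]), np.float64(0.0001405789000978603)) [[0.5174 0.1155 0.051 ]] [[0.5176 0.1154 0.051 ]]
round (array([0.52195266, 0.24662238, 0.05031892]), np.float64(0.0012524217914172547)) [[0.5225 0.2465 0.05  ]] [[0.5216 0.2475 0.05  ]]
hole (array([ 0.56107421, -0.19473888,  0.11810184]), np.float64(0.0004482032338459864)) [[ 0.5612 -0.1945  0.12  ]] [[ 0.5596 -0.1971  0.12  ]]
((398.02862548828125, 274.02288818359375), (96.1044692993164, 97.03925323486328), 145.9128875732422)
cover [ 0.48686064 -0.18041663  0.12      ] r 0.10368074331607946
hole radius 0.0756346439904889
```

The measurements agree with the givens: the hexbolt top at z 0.068 (expected 0.067), the small at 0.051 and the round at 0.050 (expected 0.051 and 0.050). The hole lies 75.6 mm from the cover's centre (given 75) and the cover's radius is 103.7 mm (given 105). Targets are hexbolt (0.5225, 0.1845) and hole (0.561, -0.1945). I rise, close the fingers and cross at about 0.27.

```bash
python3 -m jog '[[0.005,-0.006,0.01,0,0,0,255],[0.015,-0.018,0.03,0,0,0,255],[0.03,-0.036,0.04,0,0,0,255],[0.05,-0.06,0.04,0,0,0,255],[0.07,-0.085,0.04,0,0,0,255],[0.09,-0.11,0.04,0,0,0,255],[0.11,-0.135,0.04,0,0,0,255],[0.13,-0.16,0.04,0,0,0,255],[0.15,-0.185,0.04,0,0,0,255],[0.17,-0.21,0.04,0,0,0,255],[0.19,-0.235,0.04,0,0,0,255],[0.21,-0.26,0.04,0,0,0,255],[0.23,-0.285,0.04,0,0,0,255],[0.25,-0.31,0.04,0,0,0,255],[0.27,-0.335,0.04,0,0,0,255],[0.29,-0.36,0.04,0,0,0,255],[0.315,-0.39,0.04,0,0,0,255],[0.34,-0.42,0.04,0,0,0,255],[0.358,-0.438,0.04,0,0,0,255],[0.365,-0.446,0.04,0,0,0,255]]'
python3 -m jog '[[0,0,0,0,0,0,255],[0,0,0,0,0,0,255],[0,0,0,0,0,0,255]]'
```

```text
time_s: 2.1
position: [0.5242, 0.1814, 0.2719]
ee_rot: [0.001, 0.124, 0.992, -0.0]
wrist_force: [-0.9, 0.4, 0.0]
finger_gap: 0.0001
time_s: 2.4
position: [0.5214, 0.1863, 0.2713]
ee_rot: [-0.0, 0.121, 0.993, 0.0]
wrist_force: [0.4, -0.2, 0.3]
finger_gap: -0.0004
```

```bash
python3 -m jog '[[0,0,-0.01,0,0,0,255],[0,0,-0.025,0,0,0,255],[0,0,-0.04,0,0,0,255],[0,0,-0.055,0,0,0,255],[0,0,-0.07,0,0,0,255],[0,0,-0.085,0,0,0,255],[0,-0.001,-0.1,0,0,0,255],[0,-0.001,-0.11,0,0,0,255],[0,-0.001,-0.12,0,0,0,255],[0,-0.001,-0.12,0,0,0,255]]'
python3 - <<'E'
from h import *
c=grab('side','side1');s=arm.get_state();print(s['position'],proj(c,[s['position'],[.5225,.1845,.067]]))
y=cv2.resize(c['color'][130:280,200:400],None,fx=4,fy=4,interpolation=cv2.INTER_CUBIC)
cv2.imwrite('pics/c4.png',y[:,:,::-1])
E
```

```text
time_s: 3.4
position: [0.5215, 0.1837, 0.1499]
ee_rot: [-0.001, 0.122, 0.993, -0.001]
wrist_force: [-0.8, -0.1, -0.3]
finger_gap: 0.0004
[0.52210384 0.18369568 0.15078876] [[281.57124059 185.10910813]
 [282.72791782 216.2967465 ]]
```

View pics/c4.png

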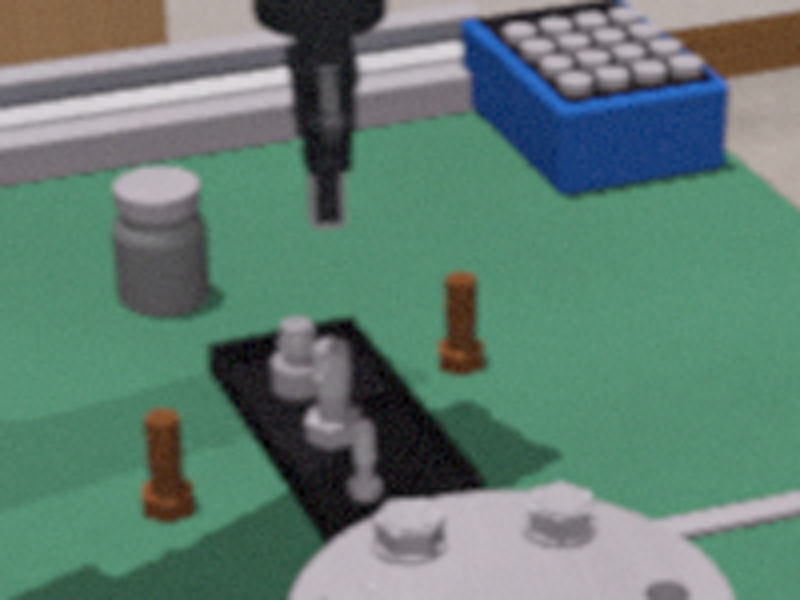

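The crop shows the closed tip at crop (326,222), which is image (281.5,185.5). It agrees with the state's projection (281.6,185.1) and is straight above the middle bolt at (283,216). I lower it another 46 mm to TCP z ≈ 0.104 and dwell for over 2 s.

```bash
python3 -m jog '[[0,0,-0.01,0,0,0,255],[0,0,-0.02,0,0,0,255],[0,0,-0.03,0,0,0,255],[0,0,-0.04,0,0,0,255],[0,0,-0.046,0,0,0,255],[0,0,-0.046,0,0,0,255],[0,0,-0.046,0,0,0,255],[0,0,-0.046,0,0,0,255],[0,0,-0.046,0,0,0,255],[0,0,-0.046,0,0,0,255],[0,0,-0.046,0,0,0,255],[0,0,-0.046,0,0,0,255],[0,0,-0.046,0,0,0,255],[0,0,-0.046,0,0,0,255],[0,0,-0.046,0,0,0,255],[0,0,-0.046,0,0,0,255],[0,0,-0.046,0,0,0,255],[0,0,-0.046,0,0,0,255],[0,0,-0.046,0,0,0,255],[0,0,-0.046,0,0,0,255]]'
python3 -m jog '[[0,0,0,0,0,0,255],[0,0,0,0,0,0,255],[0,0,0,0,0,0,255],[0,0,0,0,0,0,255],[0,0,0,0,0,0,255],[0,0,0,0,0,0,255],[0,0,0,0,0,0,255],[0,0,0,0,0,0,255],[0,0,0,0,0,0,255],[0,0,0,0,0,0,255],[0,0,0,0,0,0,255],[0,0,0,0,0,0,255],[0,0,0,0,0,0,255],[0,0,0,0,0,0,255],[0,0,0,0,0,0,255]]'
```

```text
time_s: 5.45
position: [0.5225, 0.1836, 0.1053]
ee_rot: [0.0, 0.122, 0.993, -0.0]
wrist_force: [-0.1, -0.3, 0.3]
finger_gap: 0.0
time_s: 6.95
position: [0.5225, 0.1836, 0.1053]
ee_rot: [0.0, 0.122, 0.993, 0.0]
wrist_force: [0.3, -0.8, 1.1]
finger_gap: 0.0004
```

```bash
python3 -m jog '[[0,0,0.01,0,0,0,255],[0,0,0.03,0,0,0,255],[0,0,0.05,0,0,0,255],[0,0,0.07,0,0,0,255],[0,0,0.09,0,0,0,255],[0,0,0.11,0,0,0,255],[0,0,0.13,0,0,0,255],[0,0,0.15,0,0,0,255],[0,0,0.16,0,0,0,255],[0,0,0.165,0,0,0,255],[0,0,0.165,0,0,0,255]]'
python3 -m jog '[[0.001,-0.008,0,0,0,0,255],[0.003,-0.025,0,0,0,0,255],[0.005,-0.05,0,0,0,0,255],[0.008,-0.075,0,0,0,0,255],[0.01,-0.1,0,0,0,0,255],[0.013,-0.125,0,0,0,0,255],[0.015,-0.15,0,0,0,0,255],[0.018,-0.175,0,0,0,0,255],[0.02,-0.2,0,0,0,0,255],[0.023,-0.225,0,0,0,0,255],[0.025,-0.25,0,0,0,0,255],[0.028,-0.275,0,0,0,0,255],[0.03,-0.3,0,0,0,0,255],[0.033,-0.325,0,0,0,0,255],[0.035,-0.35,0,0,0,0,255],[0.037,-0.368,0,0,0,0,255],[0.038,-0.378,0,0,0,0,255],[0.038,-0.378,0,0,0,0,255],[0.038,-0.378,0,0,0,0,255]]'
python3 -m jog '[[0,0,-0.01,0,0,0,255],[0,0,-0.025,0,0,0,255],[0,0,-0.04,0,0,0,255],[0,0,-0.055,0,0,0,255],[0,0,-0.065,0,0,0,255],[0,0,-0.07,0,0,0,255],[0,0,-0.07,0,0,0,255]]'
python3 - <<'E'
from h import *
c=grab('side','side2');s=arm.get_state();print(s['position'],proj(c,[s['position'],[.561,-.1945,.12]]))
y=cv2.resize(c['color'][180:330,250:450],None,fx=4,fy=4,interpolation=cv2.INTER_CUBIC)
cv2.imwrite('pics/c5.png',y[:,:,::-1])
E
```

```text
time_s: 8.05
position: [0.5226, 0.1836, 0.2706]
ee_rot: [0.0, 0.122, 0.993, 0.0]
wrist_force: [-0.4, -0.2, -0.4]
finger_gap: 0.0002
time_s: 9.95
position: [0.5603, -0.1935, 0.2697]
ee_rot: [-0.001, 0.122, 0.993, 0.0]
wrist_force: [0.0, 0.0, -0.2]
finger_gap: -0.0001
time_s: 10.65
position: [0.5602, -0.1938, 0.1996]
ee_rot: [-0.001, 0.122, 0.993, 0.0]
wrist_force: [1.1, 0.0, -0.2]
finger_gap: -0.0
[ 0.56061178 -0.19413294  0.20032574] [[368.6410072  241.87399094]
 [367.06933495 278.10774793]]
```

View pics/c5.png

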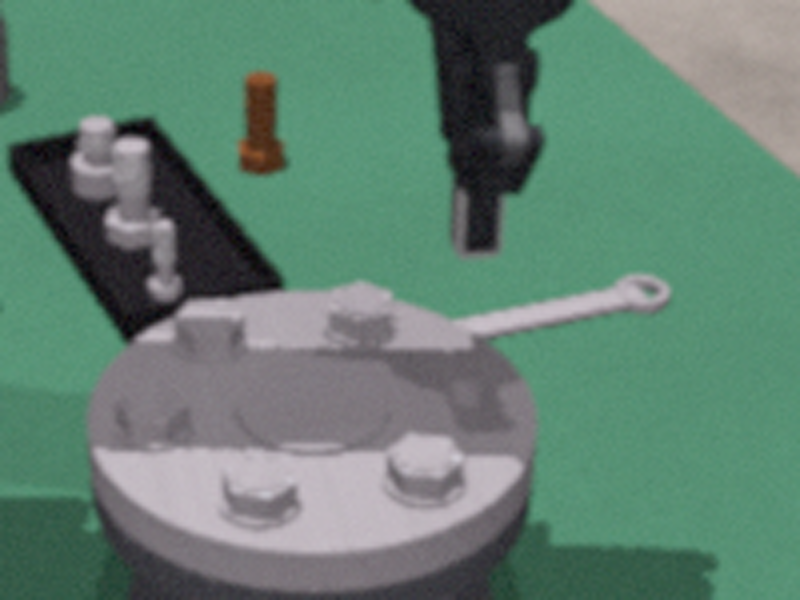

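The crop shows the tip at crop (476,250), which is image (369,242.5). It agrees with the state's projection and is above the hole, which lies in shadow at (367,278). I lower it 44 mm to TCP z ≈ 0.156 and dwell.

```bash
python3 -m jog '[[0,0,-0.01,0,0,0,255],[0,0,-0.02,0,0,0,255],[0,0,-0.03,0,0,0,255],[0,0,-0.04,0,0,0,255],[0,0,-0.044,0,0,0,255],[0,0,-0.044,0,0,0,255],[0,0,-0.044,0,0,0,255],[0,0,-0.044,0,0,0,255],[0,0,-0.044,0,0,0,255],[0,0,-0.044,0,0,0,255],[0,0,-0.044,0,0,0,255],[0,0,-0.044,0,0,0,255],[0,0,-0.044,0,0,0,255],[0,0,-0.044,0,0,0,255],[0,0,-0.044,0,0,0,255],[0,0,-0.044,0,0,0,255],[0,0,-0.044,0,0,0,255],[0,0,-0.044,0,0,0,255],[0,0,-0.044,0,0,0,255],[0,0,-0.044,0,0,0,255]]'
python3 -m jog '[[0,0,0,0,0,0,255],[0,0,0,0,0,0,255],[0,0,0,0,0,0,255],[0,0,0,0,0,0,255],[0,0,0,0,0,0,255],[0,0,0,0,0,0,255],[0,0,0,0,0,0,255],[0,0,0,0,0,0,255],[0,0,0,0,0,0,255],[0,0,0,0,0,0,255],[0,0,0,0,0,0,255],[0,0,0,0,0,0,255],[0,0,0,0,0,0,255],[0,0,0,0,0,0,255],[0,0,0,0,0,0,255]]'
python3 -m jog '[[0,0,0.01,0,0,0,255],[0,0,0.03,0,0,0,255],[0,0,0.05,0,0,0,255],[0,0,0.07,0,0,0,255],[0,0,0.09,0,0,0,255],[0,0,0.11,0,0,0,255],[0,0,0.13,0,0,0,255],[0,0.01,0.15,0,0,0,255],[0,0.03,0.16,0,0,0,255],[0,0.05,0.16,0,0,0,255],[0,0.07,0.16,0,0,0,255],[0,0.09,0.16,0,0,0,255],[0,0.11,0.16,0,0,0,255],[0,0.13,0.16,0,0,0,255],[0,0.145,0.16,0,0,0,255],[0,0.15,0.16,0,0,0,255],[0,0.15,0.16,0,0,0,255],[0,0.15,0.16,0,0,0,255]]'
python3 - <<'E'
from h import *
g=np.array(arm.get_state()['position'])+[0,0,.019]
print([np.linalg.norm(g-p) for p in([.5225,.1845,.067],[.561,-.1945,.12])])
a=load('side0')['color'].astype(int);c=grab('side','side3')['color'];d=grab('top','top3')['color']
cv2.imwrite('pics/both.png',np.hstack([c[150:480,200:500],d[130:460,120:540]])[:,:,::-1])
E
```

```text
time_s: 12.7
position: [0.5606, -0.1944, 0.1563]
ee_rot: [0.0, 0.122, 0.993, -0.0]
wrist_force: [0.0, -0.7, 0.2]
finger_gap: -0.0004
time_s: 14.2
position: [0.5605, -0.1944, 0.1563]
ee_rot: [0.0, 0.122, 0.993, 0.0]
wrist_force: [-0.6, -0.8, 0.0]
finger_gap: 0.0002
time_s: 16.0
position: [0.5605, -0.0456, 0.3164]
ee_rot: [0.0, 0.123, 0.992, -0.0]
wrist_force: [-0.9, -0.2, -0.7]
finger_gap: -0.0002
[np.float64(0.3555905868045057), np.float64(0.2618874855521465)]
```

View pics/both.png

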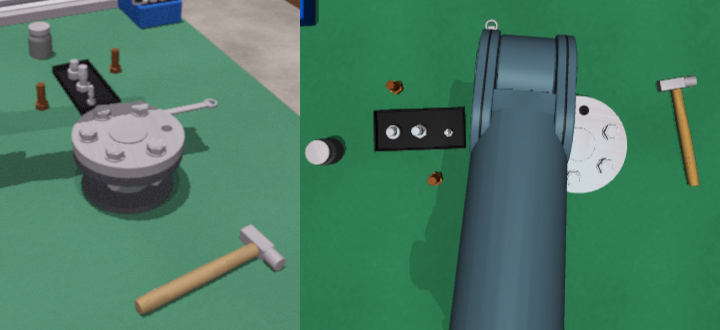

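The spares, jar, spanner and hammer look unmoved. The hand is clear, 26 cm from the hole and 36 cm from the bolt.

```bash
python3 -c "
from bench import arm
print(arm.hand_in())"
```

```text
the job is handed in; nothing more can be done
None
```

The job is handed in; it reports no verdict. With the fingers closed, I pointed at the middle spare, then at the empty hole, and drew back.

- **Matching spare:** the middle one in the tray, at (0.5225, 0.1845, 0.067). It has the hexagonal head and thick shank and is the tallest. I dwelt about 3 s with the fingertips about 38 mm above its top.
- **Crossing:** I went over to the cover with the fingertips at z ≈ 0.27, more than 13 cm above the bolt heads.
- **Empty hole:** at (0.561, -0.1945, 0.12). I dwelt about 3 s with the fingertips about 36 mm above its mouth.
- **Withdrawal:** the grasp point ended 26 cm from the hole and 36 cm from the bolt, at 16 s of the 48 s allowed.

**Checks:** The measured heights, the bolt circle (75.6 mm against 75 mm) and the cover's radius (103.7 mm against 105 mm) agreed with the given sizes. Wrist force readings stayed at noise level (about 1 N). In the last pictures nothing looked moved, judged by eye only; in the top view the arm hid most of the spanner, and in the side view it was in sight. No check failed or disagreed beyond about 3 mm between the two cameras.

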